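# Pack the free end of a vise until it is tight

### The arm

A 6-joint arm with a two-finger parallel gripper is mounted at the origin on a cart in front of the work surface, level with it; the furniture and walls round the work are solid. World frame = base frame: x ahead of the robot, y to its left, z up, the work surface at z = 0. Lengths are in m, angles in rad, forces in N, time in s.
With the tool pointing down it reaches from about 0.25 to 0.725 m from the base axis. Payload 4 kg.
Tool frame: the origin (TCP) lies midway between the tips of the shut fingers; the grasp point (between the pads) lies 19 mm behind it; z points along the fingers, y is the line along which they close (so a half turn about z gives the same grasp; the last joint's range is limited). The gripper opens to 85 mm and grips with 20 to 120 N. Pads are 22 mm wide; open, the fingers measure 114 mm over their backs; the gripper's body (76 mm by 85 mm) begins 54 mm behind the grasp point. The pads swing forward as they close: fully open they stand 13 mm farther back than shut.
Start: joints at [-1.112, 0.241, 0.005, 1.335, 0, 1.571], TCP at [0.221, -0.448, 0.231] pointing down, gripper open.
Joint ranges: [-2.72, 2.72], [-1.05, 1.87], [-1.09, 1.28], [-1.99, 2.15], [-1.42, 1.44], [-3.14, 3.14]. Speed limits (rad/s): [2.79, 2.79, 3.14, 3.14, 3.14, 3.14].

### API

Orientations are given as a unit quaternion [x, y, z, w].
In Python, from workcell import bot gives the robot as it stands. The module is installed in compiled form; this text tells all that it offers.
- The arm moves only by the tool jog_arm, never from a script. Its argument "deltas" is a list of rows, each an object with "fingers": the opening, from 0 (shut) to 1 (fully open); "delta_pos": the shift along the tool's x, y, z normalised to -1 to 1, where 1 is 300 mm, a list of three; "yaw": the turn about the tool's z normalised to -1 to 1, where 1 is pi/4 rad. A call has 1 to 12 rows; each row is the pose to reach, as a shift and turn from the pose commanded when the call began, along the tool's axes at that moment; what a row does not reach only later rows make up. A row lasts 1/10 s, in which the tool goes at most 50 mm and 8.59 degrees, less where a joint would pass 70% of its speed; a pose out of reach is approached as far as the arm can. A call with a number of a shift or a turn outside -1 to 1 is refused whole. A call with a gripper value outside its range is refused whole. The fingers move at their own pace and stop on an object; the grip force is fixed at half the most. Time passes only in rows, so rows that repeat a pose let the fingers close. It gives the time, the measured TCP pose, the force, the opening and the grip force at its end, in the units of the state.
- bot.get_obs(): the state, without advancing time (a new reading comes with each control period).
- bot.camera(name): name is "scene" or "top" or "wrist"; returns a dict with "image" (384x512x3 uint8, red, green, blue), "range_z" (384x512 float32, m along the optical axis (not along the pixel's ray), 0 where there is no reading), "fx", "fy", "cx", "cy" (pixels), "distortion" ([k1, k2, p1, p2, k3] as OpenCV has them; the pictures are not rectified), "rvec" (rotation vector, rad) and "tvec" (3), from world to camera coordinates, as OpenCV has them. Camera axes: x right, y down, z forward; pixel columns grow to the right and rows downward; lengths in m; the calibration is good to about 2 mm. A picture is of the moment at which its call begins.
- bot.job_done(): hands the job in; it is judged then, once.
The state is a dict: "clock": time; "joint_pos": joint angles; "joint_vel": joint speeds; "tau": joint torques, N m; "eef_pos": TCP position; "tool_rot": TCP orientation; "ft_force": force on the tool from outside, world axes, zero at the start; "ft_torque": the same for the moment, N m; "grip_width": finger opening in m; "grasp_force": force on a finger pad.
Only numpy, scipy, OpenCV 4.12 (cv2) and the standard library are available. Lean on these libraries where they do the work, as an engineer would, in place of code of your own. Each camera call takes 0.05 s, during which the arm holds its last target. There are 200 camera calls.

### The job

The panel timer lies in the vise: crank the vise handle round clockwise until the jaw closes on the timer. Then fill the empty front end of the jaws by feel: stand the two flat packing plates from the rack in the gap, one against each jaw, and push the wedge down between them until the stack is tight. Finish while still gripping the wedge and holding it tight there; do not let go, and leave the other things on the bench where they are.

Things in the scene. Friction and masses are not known exactly. Their poses are not given: they have to be found in the camera images.
- vise: Grey bench vise, fixed. Origin on the bench top, mid-way between the closed jaws; x along the jaws (free packing end at -x, timer at +x), y across, z up. Base 150 x 225 mm, its top (the bed) 20 mm up. Jaws 130 mm long (x = -75 to +55 mm), from the bed up to 65 mm above the bench. Fixed jaw's face at y = +22 mm; the other jaw at -y slides towards it.
- vise_crank (a joint): Crank lever: 0 at the start (lever points to the vise's -y), grows clockwise seen from above (towards the vise's -x); the jaw advances 15.4 mm per rad and meets the timer near 1.25. About 8 N at the handle turns it; it stays where it is left. Its upright axis is at vise x = 0, y = -130 mm.
- crank_grip (a point): Point on the axis of the crank's upright black handle post, 85 mm above the bench and 11 mm below the post's top; the post is round, 16 mm thick, stands 60 mm from the crank's axis, and is free from 60 to 96 mm above the bench.
- gap_floor (a point): Middle of the packing place: point on the vise's bed, 20 mm above the bench, at vise x = -55 mm, y = 0; axes as the vise's.
- pad_face (a point): Centre of the face of the dark adjustable pad, 44 mm wide, on the fixed jaw at the packing place, 42.5 mm above the bench; it stands 1 to 4 mm out of the jaw, set differently each time, and does not give when pushed by hand. The packing gap lies between this face and the moving jaw. Axes as the vise's.
- jaw_face (a point): Centre of the moving jaw's face at the packing place, 42.5 mm above the bench; at vise y = -42 mm when open, about -23 mm once on the timer. Axes as the vise's.
- timer_mid (a point): Middle of the panel timer that lies in the vise (46 mm high, body 44 mm across the jaws, 23 mm above its underside), resting on the bed with up to 6 mm of play to the fixed jaw.
- shim_a_mid (a point): Middle, half-way up, of a flat aluminium packing plate: 72 mm tall, 30 mm wide along its x; the lower 45 mm is 13 mm thick along its y, the tab above it 5 mm. It stands upright in the rack, underside 6 mm above the bench; grip the tab across the 30 mm width. It goes upright on the vise's bed, x along the jaws.
- shim_b_mid (a point): The same for the second flat packing plate, identical and interchangeable with the first.
- wedge_mid (a point): Middle, half-way up, of the aluminium wedge: 95 mm tall, 30 mm wide along its x, point down. Thickness along y: 4 mm at the bottom, 10 mm at 10 mm up, then growing 0.28 mm per mm to 26 mm; the top 29 mm is a head to grip across the 30 mm width. Underside 6 mm above the bench in the rack. Between the plates it jams with its point about 5 to 25 mm above the bed, its head above the plates.
- rack: Wooden rack, 50 x 136 x 36 mm, fixed; origin under its centre. The plates and the wedge stand in three slots in a row along its y (plates at +45 and 0 mm, wedge at -45 mm), their wide faces looking along y, slots 30 mm deep. Nothing of the rack is above 36 mm.
- screwdriver: Bystander: screwdriver, 185 mm long along its y, lying in front between rack and vise. Leave alone.
- spare_timer_1: Bystander: another panel timer, 47 x 84 x 48 mm, behind the vise. Leave alone.
- spare_timer_2: Bystander: another panel timer, right of the vise. Leave alone.
Not all that is in view belongs to the job. Leave any blue or green look-alike of the part that bears shim_a_mid alone.

How it is judged:
On the way, in this order (a step that is already met when the one before it is completed fails the run):
1. the vise's jaw is cranked on to the timer (crank past 1.15 rad, vise and timer pressing on each other) (value of joint vise_crank above 1.15 rad and contact force between vise and panel_timer above 4 N), for 0.2 s.
2. both plates stand in the packing gap on the bed (x of shim_a_mid in the frame of gap_floor between -0.014 and 0.014 m and y of shim_a_mid in the frame of gap_floor between -0.022 and 0.022 m and z of each of shim_a_mid, shim_b_mid in the frame of gap_floor below 0.04 m and angle between each of shim_a_mid, shim_b_mid's own z axis and vertical below 0.17 rad and x of shim_b_mid in the frame of gap_floor between -0.014 and 0.014 m and y of shim_b_mid in the frame of gap_floor between -0.022 and 0.022 m), for 0.2 s.
At the end, for the whole second after the job is handed in: Crank past 1.15 rad, timer between the jaws; both plates upright on the bed in the packing gap (14 mm along the jaws, 4 mm of the bed); wedge upright between them, point over 10 mm below the jaw tops and 2 mm clear of the bed, pressing on each plate over 1.5 N, still gripped (over 3 N) (all of step 2 and value of joint vise_crank above 1.15 rad and x of wedge_mid in the frame of gap_floor between -0.014 and 0.014 m and z of wedge_mid in the frame of gap_floor between 0.0495 and 0.0825 m and angle between wedge_mid's own z axis and vertical below 0.17 rad and contact force between wedge and shim_a above 1.5 N and contact force between wedge and shim_b above 1.5 N and contact force between the fingers and wedge above 3 N and linear speed of wedge below 0.02 m/s and y of timer_mid in the frame of vise between -0.005 and 0.005 m and x of timer_mid in the frame of vise between 0.02 and 0.05 m and z of timer_mid in the frame of vise below 0.05 m); the arm keeps its last pose, push and grip.
It fails at once if a bystander (screwdriver, spare timers) is moved more than 30 mm (distance of any of screwdriver, spare_timer_1, spare_timer_2 from where it was at the start of the episode above 0.03 m).
It also fails if it takes over 72 s, if anything falls off the work surface, if the arm or the gripper's body presses on something with over 40 N, if the wrist force passes 120 N, or if a joint passes its speed limit or range.

## Working session

There is one attempt and no reset: what is moved stays moved. The work goes in short steps, Python scripts to look and compute and a tool call to move; the robot and the scene stay as the last step left them, time stands still between calls to the robot, and variables do not carry over. Pictures are saved under pics/ and viewed, at most 10 in all, crops included, and the job is handed in when it is done.

Besides the shell and the picture viewer there is one more tool, called after "Call:" in YAML: its name, and indented under it one key for each argument. jog_arm: Moves the arm, as the interface text tells. Scaled input: -1 to 1 covers 300 mm each way for a shift and pi/4 rad each way for a turn. Its arguments: {"type":"object","properties":{"deltas":{"type":"array","items":{"type":"object","properties":{"fingers":{"type":"number"},"delta_pos":{"type":"array","items":{"type":"number"}},"yaw":{"type":"number"}}}}},"required":["deltas"]}

```bash
mkdir -p pics; cat > h.py <<'E'
import numpy as np, cv2
from workcell import bot
from scipy.spatial.transform import Rotation as R
def shot(n,save=None):
    c=bot.camera(n); 
    np.savez(f'{n}.npz',**c)
    if save: cv2.imwrite('pics/'+save,c['image'][:,:,::-1])
    return c
def load(n): return dict(np.load(f'{n}.npz'))
def cloud(c):
    K=np.array([[c['fx'],0,c['cx']],[0,c['fy'],c['cy']],[0,0,1.]],float)
    h,w=c['range_z'].shape
    u,v=np.meshgrid(np.arange(w),np.arange(h))
    p=cv2.undistortPoints(np.stack([u,v],-1).reshape(-1,1,2).astype(float),K,np.array(c['distortion'],float)).reshape(h,w,2)
    z=c['range_z'].astype(float); P=np.dstack([p[...,0]*z,p[...,1]*z,z])
    Rm=cv2.Rodrigues(np.array(c['rvec'],float))[0]
    W=(P-np.array(c['tvec'],float).ravel())@Rm
    W[z==0]=np.nan
    return W
def st():
    o=bot.get_obs(); r=R.from_quat(o['tool_rot']).as_matrix()
    print('t',round(o['clock'],2),'pos',np.round(o['eef_pos'],4),'f',np.round(o['ft_force'],1),'w',round(float(o['grip_width']),4),'g',np.round(o['grasp_force'],1))
    print(np.round(r,3).tolist()); return o
E
python3 - <<'E'
from h import *
st()
a=shot('scene','s1.png');b=shot('top','t1.png')
E
```

```text
t 0.0 pos [ 0.2212 -0.4477  0.2304] f [-0.4  0.2 -0.2] w 0.0854 g 0.0
[[0.897, 0.443, -0.001], [0.443, -0.897, 0.002], [0.0, -0.002, -1.0]]
```

View pics/s1.png

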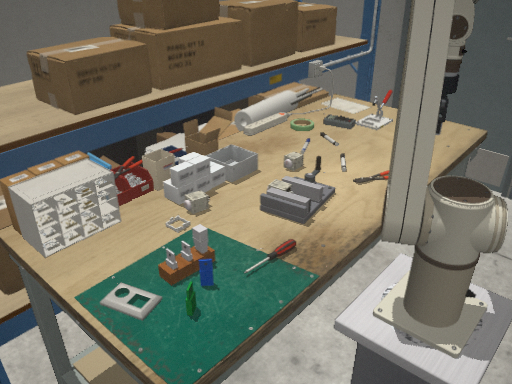

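View pics/t1.png

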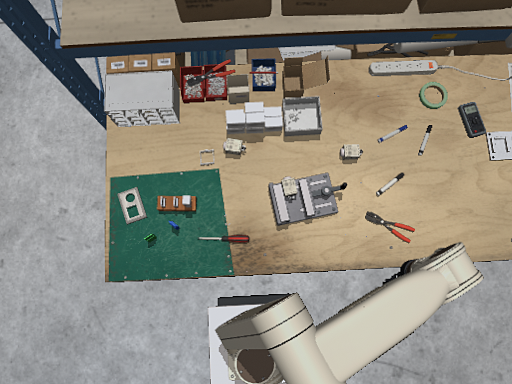

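The scene shows the vise at top (305,198), with its crank post at (342,187) and the timer at (290,187) at the far end. The rack is at top (177,203). Possible mix-ups for the plates are the blue look-alike at (173,224), the green one at (150,238) and the white block (188,200), which is probably the wedge head. The bare metal ones standing in the rack are the right choice. Next is a close crop.

```bash
python3 - <<'E'
from h import *
c=load('top');im=c['image'][:,:,::-1]
a=cv2.resize(im[165:245,125:225],None,fx=6,fy=6,interpolation=cv2.INTER_CUBIC)
b=cv2.resize(im[165:245,255:355],None,fx=6,fy=6,interpolation=cv2.INTER_CUBIC)
s=load('scene')['image'][:,:,::-1]
e=cv2.resize(s[215:295,130:230],None,fx=6,fy=6,interpolation=cv2.INTER_CUBIC)
f=cv2.resize(s[150:230,250:350],None,fx=6,fy=6,interpolation=cv2.INTER_CUBIC)
cv2.imwrite('pics/c1.png',cv2.resize(np.vstack([np.hstack([a,b]),np.hstack([e,f])]),(750,600)))
W=cloud(c)
for n,(u,v) in dict(rack=(177,203),p1=(164,200),p2=(176,201),w=(188,200),post=(342,187),vise=(305,198),ta=(290,187),base=(333,210)).items(): print(n,np.round(W[v,u],4))
# height map of rack & vise
for (v0,v1,u0,u1) in [(192,216,154,200),(172,228,265,352)]:
    P=W[v0:v1,u0:u1].reshape(-1,3)
    print(np.histogram(P[:,2],bins=np.arange(-.005,.13,.01)))
E
```

```text
rack [0.5119 0.2503 0.047 ]
p1 [0.5238 0.2948 0.0533]
p2 [0.5173 0.252  0.0571]
w [0.5103 0.2038 0.1002]
post [ 0.5326 -0.329   0.0744]
vise [ 0.5025 -0.1983  0.0643]
ta [ 0.5434 -0.1483  0.0691]
base [ 0.4615 -0.2997  0.0223]
(array([322, 204,  31, 129, 232,  37,  19,  15,  36,  10,  50,  11,   0]), array([-0.005,  0.005,  0.015,  0.025,  0.035,  0.045,  0.055,  0.065,
        0.075,  0.085,  0.095,  0.105,  0.115,  0.125]))
(array([1607,  473,  956,  287,   94,  261,  480,  521,   10,    9,    9,
          0,    0]), array([-0.005,  0.005,  0.015,  0.025,  0.035,  0.045,  0.055,  0.065,
        0.075,  0.085,  0.095,  0.105,  0.115,  0.125]))
```

View pics/c1.png

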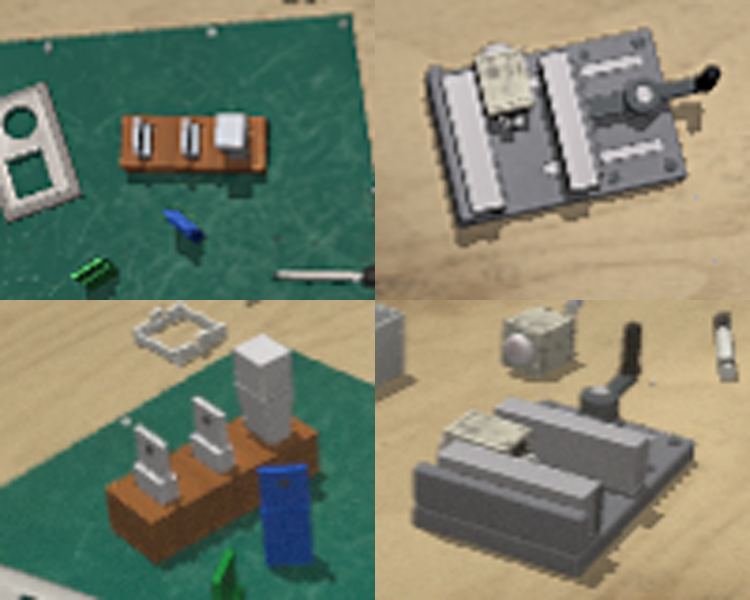

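The crop confirms it: two bare aluminium plates at (143,138) and (190,138) with the wedge at (232,133) in the rack, and the blue and green look-alikes outside it. The crank post is at (708,75). Next I fit the frames.

```bash
python3 - <<'E'
from h import *
W=cloud(load('top')); Ws=cloud(load('scene'))
def rect(P,n):
    r=cv2.minAreaRect((P[:,:2]*1000).astype(np.float32)); print(n,len(P),np.round(r[0],1),np.round(r[1],1),round(r[2],2))
for nm,Wc in (('top',W),('scene',Ws)):
    P=Wc.reshape(-1,3); P=P[~np.isnan(P[:,0])]
    def box(x0,x1,y0,y1,z0,z1): 
        m=(P[:,0]>x0)&(P[:,0]<x1)&(P[:,1]>y0)&(P[:,1]<y1)&(P[:,2]>z0)&(P[:,2]<z1); return P[m]
    print(nm)
    rect(box(.45,.58,.16,.34,.028,.043),'rack')
    for a,b in ((.275,.315),(.23,.27)): rect(box(.46,.56,a,b,.066,.085),'plate')
    rect(box(.46,.56,.17,.23,.092,.11),'wedge')
    rect(box(.4,.62,-.4,-.05,.055,.063),'low')
    rect(box(.38,.62,-.4,-.05,.012,.030),'bed')
    q=box(.4,.62,-.4,-.27,.08,.11); rect(q,'post'); print(q.mean(0),q[:,2].max())
    Q=box(.38,.62,-.28,-.08,.058,.076)
    for y0 in np.arange(-.26,-.1,.01):
        s=Q[(Q[:,1]>y0)&(Q[:,1]<y0+.01)]
        if len(s): print(round(y0,2),len(s),np.round([s[:,0].min(),s[:,0].max(),np.median(s[:,2])],3))
E
```

```text
top
rack 331 [515.3 256.4] [135.2  50.5] 86.92
plate 18 [518.4 298. ] [ 6.  29.4] 87.88
plate 21 [516.2 253.2] [ 5.6 30.3] 86.58
wedge 65 [513.3 210.8] [21.5 30.7] 87.14
low 327 [ 522.2 -209.7] [154.6 263.7] 11.77
bed 1275 [ 483.8 -234.1] [218.2 295.3] 9.56
post 20 [ 539.8 -334.5] [13.6 14.1] 57.33
[ 0.53868601 -0.33346958  0.09327566] 0.09955292462783755
-0.23 11 [0.448 0.491 0.064]
-0.22 62 [0.444 0.553 0.065]
-0.21 97 [0.442 0.573 0.066]
-0.2 82 [0.453 0.571 0.066]
-0.19 35 [0.51  0.57  0.067]
-0.17 30 [0.525 0.579 0.067]
-0.16 44 [0.522 0.576 0.067]
-0.15 50 [0.52  0.581 0.067]
-0.14 68 [0.429 0.582 0.067]
-0.13 99 [0.429 0.578 0.066]
-0.12 102 [0.429 0.569 0.066]
-0.11 101 [0.424 0.557 0.066]
scene
rack 646 [514.  253.3] [140.7  57.2] 85.24
plate 54 [516.6 298.5] [ 6.6 29.5] 82.91
plate 52 [513.1 255.2] [28.8  7.6] 7.35
wedge 124 [510.2 209.1] [26.6 31.2] 85.27
low 350 [ 513. -211.] [148.5 255.3] 10.11
bed 581 [ 508.8 -196.2] [150.7 233.3] 9.03
post 30 [ 536.3 -331.1] [14.5 14.8] 20.47
[ 0.53659738 -0.33369385  0.09061214] 0.09923030028709444
-0.26 1 [0.521 0.521 0.058]
-0.23 12 [0.444 0.528 0.066]
-0.22 39 [0.443 0.541 0.068]
-0.21 86 [0.439 0.572 0.067]
-0.2 84 [0.452 0.569 0.066]
-0.19 40 [0.512 0.567 0.064]
-0.18 5 [0.526 0.557 0.066]
-0.17 32 [0.521 0.577 0.067]
-0.16 35 [0.52  0.576 0.067]
-0.15 32 [0.431 0.576 0.067]
-0.14 59 [0.426 0.573 0.067]
-0.13 89 [0.427 0.573 0.067]
-0.12 93 [0.426 0.569 0.067]
-0.11 97 [0.428 0.557 0.066]
```

```bash
python3 - <<'E'
from h import *
for nm in('top','scene'):
    P=cloud(load(nm)).reshape(-1,3); P=P[~np.isnan(P[:,0])]
    P=P[(P[:,0]>.4)&(P[:,0]<.6)&(P[:,1]>-.3)&(P[:,1]<-.05)&(P[:,2]>.059)&(P[:,2]<.073)]
    for th in (8.5,9.5,10.5):
        t=np.radians(th); Rm=np.array([[np.cos(t),-np.sin(t)],[np.sin(t),np.cos(t)]])
        q=(P[:,:2]-[.5066,-.146])@Rm*1000
        for n,m in (('fix',(q[:,1]>20)),('mov',(q[:,1]<-38))):
            s=q[m]
            near=s[(s[:,0]<-30)][:,1]; far=s[s[:,0]>10][:,1]
            print(nm,th,n,len(s),'x',np.round(np.percentile(s[:,0],[1,99]),1),'y',np.round(np.percentile(s[:,1],[2,98]),1),'near',np.round(np.percentile(near,[5,50,95]),1),'far',np.round(np.percentile(far,[5,50,95]),1))
E
```

```text
top 8.5 fix 337 x [-73.2  56.2] y [21.6 59.7] near [22.  36.3 54.3] far [24.  38.  54.4]
top 8.5 mov 281 x [-71.7  56.5] y [-126.2  -42.8] near [-68.6 -56.9 -44.4] far [-68.9 -54.9 -42.8]
top 9.5 fix 342 x [-72.5  56.9] y [21.2 59.2] near [21.8 36.8 55.2] far [23.6 37.6 53.9]
top 9.5 mov 281 x [-72.7  55.5] y [-126.2  -42.9] near [-68.1 -56.  -43.5] far [-68.4 -54.9 -43.5]
top 10.5 fix 342 x [-71.9  57.6] y [21.7 59.3] near [22.5 37.3 55.9] far [22.8 36.8 53.3]
top 10.5 mov 281 x [-73.6  54.6] y [-126.1  -42.3] near [-67.4 -54.8 -42.6] far [-68.8 -55.6 -44.2]
scene 8.5 fix 305 x [-75.9  53.2] y [21.5 50.6] near [23.3 38.8 48.5] far [22.5 41.2 50.3]
scene 8.5 mov 267 x [-73.8  54. ] y [-129.1  -42.8] near [-68.9 -52.2 -44.2] far [-68.9 -50.8 -43.4]
scene 9.5 fix 307 x [-75.4  53.9] y [21.  50.7] near [23.1 38.6 49.2] far [22.6 41.3 50.1]
scene 9.5 mov 267 x [-74.7  53. ] y [-129.   -42.3] near [-67.8 -51.  -43.4] far [-69.3 -51.4 -43.8]
scene 10.5 fix 309 x [-75.2  54.6] y [21. 51.] near [23.  39.2 50.3] far [23.2 41.  49.4]
scene 10.5 mov 267 x [-75.7  52. ] y [-128.9  -41.9] near [-66.9 -49.7 -42.5] far [-69.6 -52.  -44.4]
```

```bash
cat >> h.py <<'E'
def go(x,y,z,ydir):
    """normalised tool-frame deltas from measured pose to TCP xyz with tool y along ydir (deg, world)"""
    o=st(); r=R.from_quat(o['tool_rot']).as_matrix()
    d=r.T@(np.array([x,y,z])-o['eef_pos'])/.3
    cur=np.degrees(np.arctan2(r[1,1],r[0,1])); e=(ydir-cur+90)%180-90
    print('deltas',np.round(d,3),'yaw',round(-e/45,3),'(deg ccw',round(e,1),')')
O=np.array([.5066,-.146]); TH=np.radians(9.7)
def V(x,y):
    "vise mm -> world"
    return O+np.array([x*np.cos(TH)-y*np.sin(TH),x*np.sin(TH)+y*np.cos(TH)])/1000
E
python3 - <<'E'
from h import *
go(.538,-.3335,.18,9.7)
E
```

```text
t 0.1 pos [ 0.2212 -0.4478  0.2305] f [-0.7 -0.6 -0.5] w 0.0853 g 0.0
[[0.897, 0.443, -0.001], [0.443, -0.897, 0.002], [-0.0, -0.002, -1.0]]
deltas [1.116 0.126 0.168] yaw -1.631 (deg ccw 73.4 )
```

Call:
jog_arm:
  deltas:
    - {"fingers": 1, "delta_pos": [0.95, 0.12, 0], "yaw": -1}
    - {"fingers": 1, "delta_pos": [0.95, 0.12, 0], "yaw": -1}
    - {"fingers": 1, "delta_pos": [0.95, 0.12, 0], "yaw": -1}
    - {"fingers": 1, "delta_pos": [0.95, 0.12, 0], "yaw": -1}
    - {"fingers": 1, "delta_pos": [0.95, 0.12, 0], "yaw": -1}
    - {"fingers": 1, "delta_pos": [0.95, 0.12, 0], "yaw": -1}
    - {"fingers": 1, "delta_pos": [0.95, 0.12, 0], "yaw": -1}
    - {"fingers": 1, "delta_pos": [0.95, 0.12, 0], "yaw": -1}
    - {"fingers": 1, "delta_pos": [0.95, 0.12, 0], "yaw": -1}
    - {"fingers": 1, "delta_pos": [0.95, 0.12, 0], "yaw": -1}

```text
clock: 1.1
eef_pos: [0.4915, -0.3551, 0.2315]
tool_rot: [0.813, 0.582, -0.0, -0.0]
ft_force: [-0.3, 0.5, -0.6]
grip_width: 0.0855
grasp_force: 0.0
```

```bash
python3 - <<'E'
from h import *
go(.538,-.3335,.15,9.7)
c=shot('wrist','w1.png'); P=cloud(c).reshape(-1,3); P=P[~np.isnan(P[:,0])]
m=(abs(P[:,0]-.538)<.03)&(abs(P[:,1]+.3335)<.03)&(P[:,2]>.07)&(P[:,2]<.11)
q=P[m]; print(len(q)); 
if len(q): print(q.min(0),q.max(0),cv2.minEnclosingCircle((q[q[:,2]>.09][:,:2]*1000).astype(np.float32)))
E
```

```text
t 1.1 pos [ 0.4915 -0.3551  0.2315] f [-0.3  0.5 -0.6] w 0.0855 g 0.0
[[0.323, 0.946, -0.0], [0.946, -0.323, 0.0], [-0.0, -0.0, -1.0]]
deltas [0.118 0.123 0.272] yaw -0.634 (deg ccw 28.5 )
214
[ 0.5316046  -0.34508135  0.07027857] [ 0.54692388 -0.33010235  0.0978417 ] ((539.2755737304688, -337.8723449707031), 7.750013828277588)
```

Call:
jog_arm:
  deltas:
    - {"fingers": 1, "delta_pos": [0.11, 0.13, 0.2], "yaw": -0.63}
    - {"fingers": 1, "delta_pos": [0.11, 0.13, 0.2], "yaw": -0.63}
    - {"fingers": 1, "delta_pos": [0.11, 0.13, 0.2], "yaw": -0.63}
    - {"fingers": 1, "delta_pos": [0.11, 0.13, 0.2], "yaw": -0.63}
    - {"fingers": 1, "delta_pos": [0.11, 0.13, 0.54], "yaw": -0.63}
    - {"fingers": 1, "delta_pos": [0.11, 0.13, 0.54], "yaw": -0.63}
    - {"fingers": 1, "delta_pos": [0.11, 0.13, 0.54], "yaw": -0.63}
    - {"fingers": 0, "delta_pos": [0.11, 0.13, 0.54], "yaw": -0.63}
    - {"fingers": 0, "delta_pos": [0.11, 0.13, 0.54], "yaw": -0.63}
    - {"fingers": 0, "delta_pos": [0.11, 0.13, 0.54], "yaw": -0.63}
    - {"fingers": 0, "delta_pos": [0.11, 0.13, 0.54], "yaw": -0.63}
    - {"fingers": 0, "delta_pos": [0.11, 0.13, 0.54], "yaw": -0.63}

```text
clock: 2.35
eef_pos: [0.5389, -0.337, 0.0716]
tool_rot: [0.646, 0.764, -0.002, 0.0]
ft_force: [-2.5, 3.6, 8.8]
grip_width: 0.0138
grasp_force: 58.2
```

```bash
python3 - <<'E'
from h import *
o=st()
# arc: rows in current tool frame; post relative to axis
r=R.from_quat(o['tool_rot']).as_matrix()
ax=V(0,-130); print('axis',ax, 'post',V(0,-190))
p0=V(0,-190)
for f in np.arange(.12,1.45,.12):
    p=V(-60*np.sin(f),-130-60*np.cos(f)); d=r.T@np.append(p-p0,0)/.3
    print(round(f,2),np.round(d[:2],3),round(f/(np.pi/4),2))
E
```

```text
t 2.35 pos [ 0.5389 -0.337   0.0716] f [-2.5  3.6  8.8] w 0.0138 g 58.2
[[-0.166, 0.986, -0.003], [0.986, 0.166, -0.004], [-0.003, -0.003, -1.0]]
axis [ 0.52850362 -0.27414145] post [ 0.53861298 -0.33328366]
0.12 [ 0.001 -0.024] 0.15
0.24 [ 0.006 -0.048] 0.31
0.36 [ 0.013 -0.07 ] 0.46
0.48 [ 0.022 -0.092] 0.61
0.6 [ 0.035 -0.113] 0.76
0.72 [ 0.049 -0.132] 0.92
0.84 [ 0.066 -0.149] 1.07
0.96 [ 0.085 -0.164] 1.22
1.08 [ 0.105 -0.177] 1.38
1.2 [ 0.127 -0.187] 1.53
1.32 [ 0.15  -0.194] 1.68
1.44 [ 0.174 -0.199] 1.83
```

Call:
jog_arm:
  deltas:
    - {"fingers": 0, "delta_pos": [0.001, -0.024, 0], "yaw": 0.15}
    - {"fingers": 0, "delta_pos": [0.006, -0.048, 0], "yaw": 0.31}
    - {"fingers": 0, "delta_pos": [0.013, -0.07, 0], "yaw": 0.46}
    - {"fingers": 0, "delta_pos": [0.022, -0.092, 0], "yaw": 0.61}
    - {"fingers": 0, "delta_pos": [0.035, -0.113, 0], "yaw": 0.76}
    - {"fingers": 0, "delta_pos": [0.035, -0.113, 0], "yaw": 0.76}

```text
clock: 2.95
eef_pos: [0.5052, -0.3327, 0.0717]
tool_rot: [0.842, 0.54, -0.001, 0.002]
ft_force: [-3.5, -2.8, 7.0]
grip_width: 0.0137
grasp_force: 59.6
```

```bash
python3 - <<'E'
from h import *
o=st()
r=R.from_quat(o['tool_rot']).as_matrix()
q=o['eef_pos'][:2]-V(0,-130); d=r.T@np.append(q,0); print('rel axis',d*1000,np.hypot(*q)*1000, 'phi',np.arctan2(-(q@[np.cos(TH),np.sin(TH)]),-(q@[-np.sin(TH),np.cos(TH)])))
p0=V(-60*np.sin(.6),-130-60*np.cos(.6))
for f in np.arange(.72,1.5,.1):
    p=V(-60*np.sin(f),-130-60*np.cos(f)); d=r.T@np.append(p-p0,0)/.3
    print(round(f,2),np.round(d[:2],3),round((f-.6)/(np.pi/4),2))
E
```

```text
t 2.95 pos [ 0.5052 -0.3327  0.0717] f [-3.5 -2.8  7. ] w 0.0137 g 59.6
[[0.417, 0.909, 0.002], [0.909, -0.417, -0.004], [-0.003, 0.003, -1.0]]
rel axis [-62.93224069   3.24287289   0.22100862] 63.01612482220069 phi 0.5475803519768317
0.72 [ 0.001 -0.024] 0.15
0.82 [ 0.005 -0.044] 0.28
0.92 [ 0.01  -0.063] 0.41
1.02 [ 0.017 -0.082] 0.53
1.12 [ 0.027 -0.099] 0.66
1.22 [ 0.037 -0.116] 0.79
1.32 [ 0.05  -0.132] 0.92
1.42 [ 0.064 -0.146] 1.04
```

Call:
jog_arm:
  deltas:
    - {"fingers": 0, "delta_pos": [0.001, -0.024, 0], "yaw": 0.15}
    - {"fingers": 0, "delta_pos": [0.005, -0.044, 0], "yaw": 0.28}
    - {"fingers": 0, "delta_pos": [0.01, -0.063, 0], "yaw": 0.41}
    - {"fingers": 0, "delta_pos": [0.017, -0.082, 0], "yaw": 0.53}
    - {"fingers": 0, "delta_pos": [0.027, -0.099, 0], "yaw": 0.66}
    - {"fingers": 0, "delta_pos": [0.037, -0.116, 0], "yaw": 0.79}
    - {"fingers": 0, "delta_pos": [0.044, -0.124, 0], "yaw": 0.85}
    - {"fingers": 0, "delta_pos": [0.05, -0.132, 0], "yaw": 0.92}
    - {"fingers": 0, "delta_pos": [0.05, -0.132, 0], "yaw": 0.92}

```text
clock: 3.85
eef_pos: [0.4768, -0.3058, 0.0717]
tool_rot: [0.978, 0.207, 0.0, 0.006]
ft_force: [-1.3, -12.0, 2.1]
grip_width: 0.0139
grasp_force: 60.1
```

```bash
cat > phi.py <<'E'
from h import *
o=st()
q=o['eef_pos'][:2]-V(0,-130); print(np.hypot(*q)*1000, 'phi',np.arctan2(-(q@[np.cos(TH),np.sin(TH)]),-(q@[-np.sin(TH),np.cos(TH)])))
E
python3 phi.py
```

```text
t 3.85 pos [ 0.4768 -0.3058  0.0717] f [ -1.3 -12.    2.1] w 0.0139 g 60.1
[[0.914, 0.406, 0.003], [0.406, -0.914, -0.011], [-0.001, 0.011, -1.0]]
60.64061508345752 phi 1.1917548885218816
```

Call:
jog_arm:
  deltas:
    - {"fingers": 0, "delta_pos": [0.006, -0.015, 0], "yaw": 0.1}
    - {"fingers": 0, "delta_pos": [0.006, -0.015, 0], "yaw": 0.1}
    - {"fingers": 0, "delta_pos": [0.006, -0.015, 0], "yaw": 0.1}

```text
clock: 4.15
eef_pos: [0.477, -0.3051, 0.0718]
tool_rot: [0.986, 0.168, 0.0, 0.009]
ft_force: [-0.4, -21.3, -3.1]
grip_width: 0.0136
grasp_force: 60.8
```

```bash
python3 phi.py
```

```text
t 4.15 pos [ 0.477  -0.3051  0.0718] f [ -0.4 -21.3  -3.1] w 0.0136 g 60.8
[[0.943, 0.332, 0.004], [0.332, -0.943, -0.018], [-0.003, 0.018, -1.0]]
60.06475502671689 phi 1.1988472082569803
```

Call:
jog_arm:
  deltas:
    - {"fingers": 0, "delta_pos": [0, 0, 0], "yaw": 0}
    - {"fingers": 0, "delta_pos": [0, 0, 0], "yaw": 0}
    - {"fingers": 0, "delta_pos": [0, 0.01, 0], "yaw": 0}
    - {"fingers": 0.6, "delta_pos": [0, 0.015, 0], "yaw": 0}
    - {"fingers": 0.6, "delta_pos": [0, 0.02, 0], "yaw": 0}
    - {"fingers": 0.6, "delta_pos": [0, 0.02, 0], "yaw": 0}
    - {"fingers": 0.6, "delta_pos": [0, 0.02, -0.5], "yaw": 0}
    - {"fingers": 0.6, "delta_pos": [0, 0.02, -0.5], "yaw": 0}
    - {"fingers": 0.6, "delta_pos": [0, 0.02, -0.5], "yaw": 0}
    - {"fingers": 0.6, "delta_pos": [0, 0.02, -0.5], "yaw": 0}

```text
clock: 5.15
eef_pos: [0.4811, -0.3032, 0.2277]
tool_rot: [0.985, 0.17, 0.006, 0.005]
ft_force: [0.9, -0.3, 0.4]
grip_width: 0.0512
grasp_force: 0.0
```

```bash
python3 - <<'E'
from h import *
go(.517,.298,.20,-3.1)
for nm in('top',):
    P=cloud(shot(nm,'t2.png')).reshape(-1,3); P=P[~np.isnan(P[:,0])]
    P=P[(P[:,0]>.4)&(P[:,0]<.6)&(P[:,1]>-.4)&(P[:,1]<-.05)&(P[:,2]>.059)&(P[:,2]<.073)]
    t=TH; Rm=np.array([[np.cos(t),-np.sin(t)],[np.sin(t),np.cos(t)]])
    q=(P[:,:2]-O)@Rm*1000; q=q[q[:,0]<-5]
    print(np.histogram(q[:,1],bins=np.arange(-80,60,5)))
    s=q[(q[:,1]<-10)&(q[:,1]>-60)]; print(np.percentile(s[:,1],[2,98]))
E
```

```text
t 5.15 pos [ 0.4811 -0.3032  0.2277] f [ 0.9 -0.3  0.4] w 0.0512 g 0.0
[[0.942, 0.336, 0.013], [0.336, -0.942, -0.008], [0.01, 0.011, -1.0]]
deltas [ 0.785 -1.848  0.079] yaw -1.495 (deg ccw 67.3 )
(array([ 0,  0,  0,  0,  1,  2, 23, 26, 28, 28, 26, 13,  0,  0,  0,  0,  0,
        0,  0,  1, 25, 29, 30, 24, 28, 29, 11]), array([-80, -75, -70, -65, -60, -55, -50, -45, -40, -35, -30, -25, -20,
       -15, -10,  -5,   0,   5,  10,  15,  20,  25,  30,  35,  40,  45,
        50,  55]))
[-49.66741949 -23.41005588]
```

Call:
jog_arm:
  deltas:
    - {"fingers": 0.7, "delta_pos": [0.4, -0.95, 0], "yaw": -1}
    - {"fingers": 0.7, "delta_pos": [0.4, -0.95, 0], "yaw": -1}
    - {"fingers": 0.7, "delta_pos": [0.4, -0.95, 0], "yaw": -1}
    - {"fingers": 0.7, "delta_pos": [0.4, -0.95, 0], "yaw": -1}
    - {"fingers": 0.7, "delta_pos": [0.4, -0.95, 0], "yaw": -1}
    - {"fingers": 0.7, "delta_pos": [0.4, -0.95, 0], "yaw": -1}
    - {"fingers": 0.7, "delta_pos": [0.4, -0.95, 0], "yaw": -1}
    - {"fingers": 0.7, "delta_pos": [0.4, -0.95, 0], "yaw": -1}
    - {"fingers": 0.7, "delta_pos": [0.4, -0.95, 0], "yaw": -1}

```text
clock: 6.1
eef_pos: [0.4944, 0.0067, 0.2183]
tool_rot: [0.846, 0.534, -0.001, -0.0]
ft_force: [-1.0, -0.1, -0.5]
grip_width: 0.0599
grasp_force: 0.0
```

```bash
python3 - <<'E'
from h import *
go(.48,.265,.21,-3.1)
E
```

```text
t 6.1 pos [0.4944 0.0067 0.2183] f [-1.  -0.1 -0.5] w 0.0599 g 0.0
[[0.43, 0.903, -0.002], [0.903, -0.43, -0.001], [-0.001, -0.002, -1.0]]
deltas [ 0.757 -0.413  0.027] yaw -0.497 (deg ccw 22.4 )
```

Call:
jog_arm:
  deltas:
    - {"fingers": 0.7, "delta_pos": [0.76, -0.41, 0], "yaw": -0.5}
    - {"fingers": 0.7, "delta_pos": [0.76, -0.41, 0], "yaw": -0.5}
    - {"fingers": 0.7, "delta_pos": [0.76, -0.41, 0], "yaw": -0.5}
    - {"fingers": 0.7, "delta_pos": [0.76, -0.41, 0], "yaw": -0.5}
    - {"fingers": 0.7, "delta_pos": [0.76, -0.41, 0], "yaw": -0.5}
    - {"fingers": 0.7, "delta_pos": [0.76, -0.41, 0], "yaw": -0.5}
    - {"fingers": 0.7, "delta_pos": [0.76, -0.41, 0], "yaw": -0.5}

```text
clock: 6.8
eef_pos: [0.4823, 0.2657, 0.2185]
tool_rot: [0.725, 0.689, -0.001, 0.0]
ft_force: [0.1, -0.9, -0.6]
grip_width: 0.0597
grasp_force: 0.0
```

```bash
python3 - <<'E'
from h import *
c=shot('wrist','w2.png'); P=cloud(c).reshape(-1,3); P=P[~np.isnan(P[:,0])]
def rect(x0,x1,y0,y1,z0,z1,n):
    q=P[(P[:,0]>x0)&(P[:,0]<x1)&(P[:,1]>y0)&(P[:,1]<y1)&(P[:,2]>z0)&(P[:,2]<z1)]
    if len(q)>4: r=cv2.minAreaRect((q[:,:2]*1000).astype(np.float32)); print(n,len(q),np.round(r[0],1),np.round(r[1],1),round(r[2],1),np.median(q[:,2]))
rect(.47,.56,.28,.32,.07,.085,'A');rect(.47,.56,.235,.275,.07,.085,'B');rect(.47,.56,.18,.232,.095,.11,'W');rect(.45,.58,.17,.34,.03,.042,'rack')
go(.5165,.298,.051,-3.1)
E
```

```text
A 150 [519.  298.6] [ 4.7 29.6] 86.9 0.07747568623044675
B 163 [516.  253.4] [ 5.3 28.7] 86.1 0.0772321907798002
W 637 [513.4 208.7] [25.8 30.2] 85.2 0.10042558838415538
rack 2878 [495.7 255.2] [134.8  91.3] 86.2 0.03569232734417535
t 6.85 pos [0.4823 0.2644 0.2186] f [-0.1 -1.2  0.6] w 0.0598 g 0.0
[[0.053, 0.999, -0.001], [0.999, -0.053, -0.001], [-0.002, -0.001, -1.0]]
deltas [0.119 0.108 0.558] yaw 0.002 (deg ccw -0.1 )
```

View pics/w2.png

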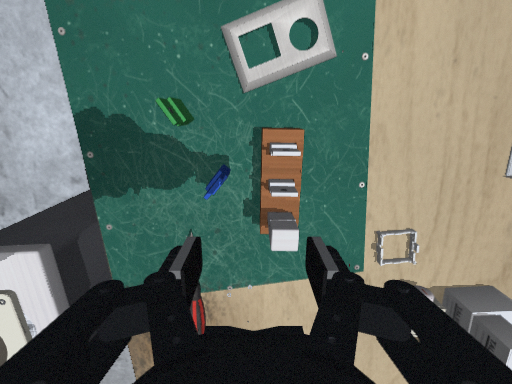

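The wrist view shows plate A at (285,150), plate B at (284,187) and the wedge at (284,235) in the rack. I go for A.

Call:
jog_arm:
  deltas:
    - {"fingers": 0.7, "delta_pos": [0.12, 0.113, 0.2], "yaw": 0}
    - {"fingers": 0.7, "delta_pos": [0.12, 0.113, 0.3], "yaw": 0}
    - {"fingers": 0.7, "delta_pos": [0.12, 0.113, 0.45], "yaw": 0}
    - {"fingers": 0.7, "delta_pos": [0.12, 0.113, 0.555], "yaw": 0}
    - {"fingers": 0.7, "delta_pos": [0.12, 0.113, 0.555], "yaw": 0}
    - {"fingers": 0, "delta_pos": [0.12, 0.113, 0.555], "yaw": 0}
    - {"fingers": 0, "delta_pos": [0.12, 0.113, 0.555], "yaw": 0}
    - {"fingers": 0, "delta_pos": [0.12, 0.113, 0.555], "yaw": 0}
    - {"fingers": 0, "delta_pos": [0.12, 0.113, 0.555], "yaw": 0}
    - {"fingers": 0, "delta_pos": [0.12, 0.113, 0.555], "yaw": 0}

```text
clock: 7.85
eef_pos: [0.52, 0.3007, 0.0559]
tool_rot: [0.725, 0.689, 0.003, 0.001]
ft_force: [1.0, -1.0, 6.9]
grip_width: 0.0282
grasp_force: 59.6
```

Call:
jog_arm:
  deltas:
    - {"fingers": 0, "delta_pos": [0, 0, -0.1], "yaw": 0}
    - {"fingers": 0, "delta_pos": [0, 0, -0.2], "yaw": 0}
    - {"fingers": 0, "delta_pos": [0, 0, -0.35], "yaw": 0}
    - {"fingers": 0, "delta_pos": [0, 0, -0.45], "yaw": 0}
    - {"fingers": 0, "delta_pos": [0, 0, -0.45], "yaw": 0}

```text
clock: 8.35
eef_pos: [0.5205, 0.302, 0.1945]
tool_rot: [0.725, 0.689, 0.006, 0.001]
ft_force: [0.0, -0.2, 0.1]
grip_width: 0.0276
grasp_force: 60.8
```

```bash
python3 - <<'E'
from h import *
print(V(-55,11),V(-55,-15)); go(*V(-55,11),.16,9.7)
E
```

```text
[ 0.45053293 -0.14442418] [ 0.45491365 -0.17005247]
t 8.35 pos [0.5205 0.302  0.1945] f [ 0.  -0.2  0.1] w 0.0276 g 60.8
[[0.051, 0.999, 0.01], [0.999, -0.051, 0.006], [0.007, 0.01, -1.0]]
deltas [-1.499 -0.158  0.103] yaw -0.281 (deg ccw 12.6 )
```

Call:
jog_arm:
  deltas:
    - {"fingers": 0, "delta_pos": [-0.2, -0.03, 0], "yaw": -0.08}
    - {"fingers": 0, "delta_pos": [-0.35, -0.05, 0], "yaw": -0.15}
    - {"fingers": 0, "delta_pos": [-0.5, -0.07, 0], "yaw": -0.2}
    - {"fingers": 0, "delta_pos": [-0.65, -0.09, 0], "yaw": -0.28}
    - {"fingers": 0, "delta_pos": [-0.8, -0.1, 0], "yaw": -0.28}
    - {"fingers": 0, "delta_pos": [-0.95, -0.12, 0], "yaw": -0.28}
    - {"fingers": 0, "delta_pos": [-1, -0.13, 0], "yaw": -0.28}
    - {"fingers": 0, "delta_pos": [-1, -0.13, 0], "yaw": -0.28}
    - {"fingers": 0, "delta_pos": [-1, -0.13, 0], "yaw": -0.28}
    - {"fingers": 0, "delta_pos": [-1, -0.13, 0], "yaw": -0.28}

```text
clock: 9.35
eef_pos: [0.4634, 0.0034, 0.1876]
tool_rot: [0.645, 0.764, 0.0, -0.0]
ft_force: [-0.6, 0.9, -1.4]
grip_width: 0.0281
grasp_force: 60.8
```

```bash
python3 - <<'E'
from h import *
go(*V(-55,9),.16,9.7)
E
```

```text
t 9.35 pos [0.4634 0.0034 0.1876] f [-0.6  0.9 -1.4] w 0.0281 g 60.8
[[-0.169, 0.986, -0.0], [0.986, 0.169, 0.0], [0.0, -0.0, -1.0]]
deltas [-0.485 -0.125  0.092] yaw 0.0 (deg ccw -0.0 )
```

Call:
jog_arm:
  deltas:
    - {"fingers": 0, "delta_pos": [-0.16, -0.04, 0.02], "yaw": 0}
    - {"fingers": 0, "delta_pos": [-0.32, -0.08, 0.05], "yaw": 0}
    - {"fingers": 0, "delta_pos": [-0.485, -0.125, 0.09], "yaw": 0}
    - {"fingers": 0, "delta_pos": [-0.485, -0.125, 0.09], "yaw": 0}
    - {"fingers": 0, "delta_pos": [-0.485, -0.125, 0.09], "yaw": 0}
    - {"fingers": 0, "delta_pos": [-0.485, -0.125, 0.09], "yaw": 0}

```text
clock: 9.95
eef_pos: [0.4512, -0.1459, 0.1608]
tool_rot: [0.644, 0.765, 0.0, -0.0]
ft_force: [-1.2, 0.1, -0.2]
grip_width: 0.0278
grasp_force: 60.8
```

```bash
cat > look.py <<'E'
from h import *
import sys
a=shot('wrist',sys.argv[1]+'.png'); W=cloud(a); P=W.reshape(-1,3); ok=~np.isnan(P[:,0]); P=P[ok]
Rm=np.array([[np.cos(TH),-np.sin(TH)],[np.sin(TH),np.cos(TH)]])
q=(P[:,:2]-O)@Rm*1000; z=P[:,2]*1000
for z0,z1 in ((60,69),(14,26),(70,150)):
    m=(z>z0)&(z<z1)&(q[:,0]>-74)&(q[:,0]<-30)&(abs(q[:,1])<60)
    print(z0,z1,m.sum(), np.histogram(q[m,1],bins=np.arange(-60,61,4))[0])
E
python3 - <<'E'
from h import *
go(*V(-55,9),.10,9.7)
E
python3 look.py w3
```

```text
t 9.95 pos [ 0.4512 -0.1459  0.1608] f [-1.2  0.1 -0.2] w 0.0278 g 60.8
[[-0.169, 0.986, 0.0], [0.986, 0.169, 0.001], [0.001, 0.0, -1.0]]
deltas [-0.002 -0.001  0.203] yaw 0.001 (deg ccw -0.0 )
60 69 1662 [  0   0   0   0   0   0   0   0   1   0   0   0   0   0   0   0   0   0
  34 167 210 205 186 222 207 194 236   0   0   0]
14 26 813 [  0   0   0   0   0   0   0   1   8   8 114 126 134 139 130 112   0   0
   0   0   0   0   0   0   0   0   0   0   0  41]
70 150 895 [  0   0   0   0   0   0   0   0   0   0   0   0   0   0   0   0   0   0
 895   0   0   0   0   0   0   0   0   0   0   0]
```

View pics/w3.png

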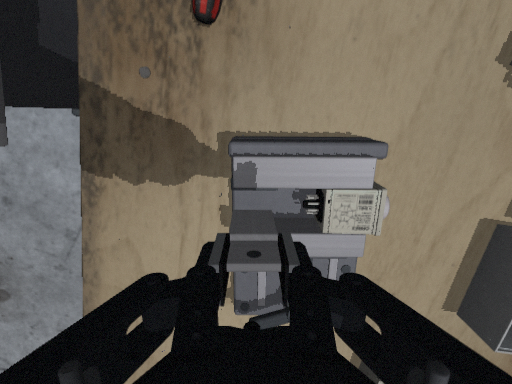

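Call:
jog_arm:
  deltas:
    - {"fingers": 0, "delta_pos": [0, 0, 0.1], "yaw": 0}
    - {"fingers": 0, "delta_pos": [0, 0, 0.2], "yaw": 0}
    - {"fingers": 0, "delta_pos": [0, 0, 0.28], "yaw": 0}
    - {"fingers": 0, "delta_pos": [0, 0, 0.29], "yaw": 0}
    - {"fingers": 0, "delta_pos": [0, 0, 0.3], "yaw": 0}
    - {"fingers": 0, "delta_pos": [0, 0, 0.305], "yaw": 0}
    - {"fingers": 0, "delta_pos": [0, 0, 0.305], "yaw": 0}

```text
clock: 10.7
eef_pos: [0.4517, -0.1472, 0.0704]
tool_rot: [0.645, 0.764, 0.0, 0.001]
ft_force: [-0.2, 0.9, -0.6]
grip_width: 0.0282
grasp_force: 60.8
```

Call:
jog_arm:
  deltas:
    - {"fingers": 0, "delta_pos": [0.01, 0, 0], "yaw": 0}
    - {"fingers": 0, "delta_pos": [0.015, 0, 0], "yaw": 0}
    - {"fingers": 0, "delta_pos": [0.02, 0, 0], "yaw": 0}
    - {"fingers": 0, "delta_pos": [0.02, 0, 0], "yaw": 0}

```text
clock: 11.1
eef_pos: [0.451, -0.144, 0.0705]
tool_rot: [0.646, 0.764, -0.001, 0.003]
ft_force: [-0.0, -7.4, -0.8]
grip_width: 0.0279
grasp_force: 60.9
```

Call:
jog_arm:
  deltas:
    - {"fingers": 0, "delta_pos": [0, 0, 0.005], "yaw": 0}
    - {"fingers": 0, "delta_pos": [0, 0, 0.01], "yaw": 0}
    - {"fingers": 0, "delta_pos": [0, 0, 0.01], "yaw": 0}

```text
clock: 11.4
eef_pos: [0.4514, -0.1442, 0.0698]
tool_rot: [0.646, 0.763, -0.001, 0.004]
ft_force: [-4.0, -5.8, 16.8]
grip_width: 0.0282
grasp_force: 62.6
```

Call:
jog_arm:
  deltas:
    - {"fingers": 0, "delta_pos": [-0.005, 0, -0.007], "yaw": 0}
    - {"fingers": 0, "delta_pos": [-0.005, 0, -0.007], "yaw": 0}
    - {"fingers": 0.5, "delta_pos": [-0.005, 0, -0.007], "yaw": 0}
    - {"fingers": 0.55, "delta_pos": [-0.005, 0, -0.007], "yaw": 0}
    - {"fingers": 0.55, "delta_pos": [-0.005, 0, -0.007], "yaw": 0}
    - {"fingers": 0.55, "delta_pos": [-0.005, 0, -0.1], "yaw": 0}
    - {"fingers": 0.55, "delta_pos": [-0.005, 0, -0.25], "yaw": 0}
    - {"fingers": 0.6, "delta_pos": [-0.005, 0, -0.4], "yaw": 0}
    - {"fingers": 0.6, "delta_pos": [-0.005, 0, -0.45], "yaw": 0}
    - {"fingers": 0.6, "delta_pos": [-0.005, 0, -0.45], "yaw": 0}

```text
clock: 12.4
eef_pos: [0.4517, -0.143, 0.2039]
tool_rot: [0.645, 0.764, 0.001, 0.002]
ft_force: [0.4, 0.3, -0.8]
grip_width: 0.0512
grasp_force: 0.0
```

```bash
python3 look.py w4; python3 - <<'E'
from h import *
go(.516,.2535,.20,-3.1)
E
```

```text
60 69 2221 [  0  35 115 114 123 128 132 131  66   0   0   0   0   0   0   0   0  54
 106 136 144 161 142 147 163 164 160   0   0   0]
14 26 472 [  0   0   0   0   0   0   0   3 133 102 102  13  14  15  22  24   8   0
   0   0   0   0   0   0   0   0   0   0   0  36]
70 150 294 [  0   0   0   0   0   0   0   0   0   0   0   0   0   0   0   0  40 254
   0   0   0   0   0   0   0   0   0   0   0   0]
t 12.45 pos [ 0.4504 -0.1426  0.2018] f [ 0.6 -0.6 -0.5] w 0.0515 g 0.0
[[-0.168, 0.986, 0.002], [0.986, 0.168, -0.0], [-0.0, 0.002, -1.0]]
deltas [1.265 0.437 0.006] yaw 0.284 (deg ccw -12.8 )
```

View pics/w4.png

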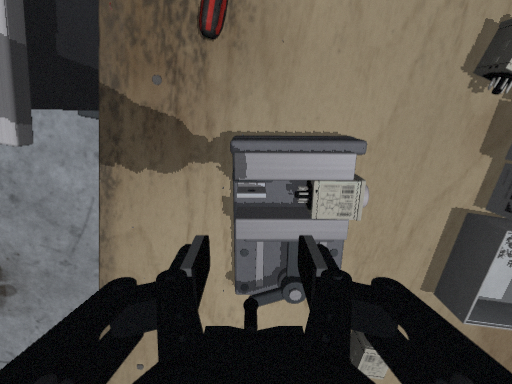

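Plate A stands at (252,188) against the fixed jaw. Next is plate B.

Call:
jog_arm:
  deltas:
    - {"fingers": 0.7, "delta_pos": [0.9, 0.31, 0], "yaw": 0.28}
    - {"fingers": 0.7, "delta_pos": [0.9, 0.31, 0], "yaw": 0.28}
    - {"fingers": 0.7, "delta_pos": [0.9, 0.31, 0], "yaw": 0.28}
    - {"fingers": 0.7, "delta_pos": [0.9, 0.31, 0], "yaw": 0.28}
    - {"fingers": 0.7, "delta_pos": [0.9, 0.31, 0], "yaw": 0.28}
    - {"fingers": 0.7, "delta_pos": [0.9, 0.31, 0], "yaw": 0.28}
    - {"fingers": 0.7, "delta_pos": [0.9, 0.31, 0], "yaw": 0.28}
    - {"fingers": 0.7, "delta_pos": [0.9, 0.31, 0], "yaw": 0.28}

```text
clock: 13.25
eef_pos: [0.4948, 0.1396, 0.1988]
tool_rot: [0.724, 0.69, -0.002, -0.001]
ft_force: [-0.3, -0.9, 0.1]
grip_width: 0.0598
grasp_force: 0.0
```

```bash
python3 - <<'E'
from h import *
go(.516,.2535,.05,-3.1)
E
```

```text
t 13.25 pos [0.4948 0.1396 0.1988] f [-0.3 -0.9  0.1] w 0.0598 g 0.0
[[0.049, 0.999, -0.005], [0.999, -0.049, -0.002], [-0.002, -0.005, -1.0]]
deltas [0.384 0.054 0.495] yaw 0.006 (deg ccw -0.3 )
```

Call:
jog_arm:
  deltas:
    - {"fingers": 0.7, "delta_pos": [0.38, 0.055, 0], "yaw": 0}
    - {"fingers": 0.7, "delta_pos": [0.38, 0.055, 0], "yaw": 0}
    - {"fingers": 0.7, "delta_pos": [0.38, 0.055, 0], "yaw": 0}
    - {"fingers": 0.7, "delta_pos": [0.38, 0.055, 0.2], "yaw": 0}
    - {"fingers": 0.7, "delta_pos": [0.38, 0.055, 0.35], "yaw": 0}

```text
clock: 13.75
eef_pos: [0.5199, 0.2513, 0.1009]
tool_rot: [0.725, 0.688, 0.001, 0.001]
ft_force: [0.1, -0.0, -0.4]
grip_width: 0.0598
grasp_force: 0.0
```

```bash
python3 - <<'E'
from h import *
go(.516,.2535,.05,-3.1)
E
```

```text
t 13.75 pos [0.5199 0.2513 0.1009] f [ 0.1 -0.  -0.4] w 0.0598 g 0.0
[[0.052, 0.999, 0.003], [0.999, -0.052, 0.001], [0.001, 0.003, -1.0]]
deltas [ 0.006 -0.014  0.17 ] yaw 0.002 (deg ccw -0.1 )
```

Call:
jog_arm:
  deltas:
    - {"fingers": 0.7, "delta_pos": [0.006, -0.012, 0.1], "yaw": 0}
    - {"fingers": 0.7, "delta_pos": [0.006, -0.012, 0.165], "yaw": 0}
    - {"fingers": 0.7, "delta_pos": [0.006, -0.012, 0.165], "yaw": 0}
    - {"fingers": 0.3, "delta_pos": [0.006, -0.012, 0.165], "yaw": 0}
    - {"fingers": 0, "delta_pos": [0.006, -0.012, 0.165], "yaw": 0}
    - {"fingers": 0, "delta_pos": [0.006, -0.012, 0.165], "yaw": 0}
    - {"fingers": 0, "delta_pos": [0.006, -0.012, 0.165], "yaw": 0}

```text
clock: 14.45
eef_pos: [0.5167, 0.2542, 0.0536]
tool_rot: [0.725, 0.688, 0.002, 0.001]
ft_force: [-0.3, -0.7, 3.8]
grip_width: 0.0279
grasp_force: 59.5
```

Call:
jog_arm:
  deltas:
    - {"fingers": 0, "delta_pos": [0, 0, 0], "yaw": 0}
    - {"fingers": 0, "delta_pos": [0, 0, -0.1], "yaw": 0}
    - {"fingers": 0, "delta_pos": [0, 0, -0.2], "yaw": 0}
    - {"fingers": 0, "delta_pos": [0, 0, -0.35], "yaw": 0}
    - {"fingers": 0, "delta_pos": [0, 0, -0.45], "yaw": 0}
    - {"fingers": 0, "delta_pos": [0, 0, -0.45], "yaw": 0}

```text
clock: 15.05
eef_pos: [0.518, 0.2555, 0.1924]
tool_rot: [0.725, 0.689, 0.005, 0.001]
ft_force: [0.1, 0.3, -0.4]
grip_width: 0.0283
grasp_force: 61.0
```

```bash
python3 - <<'E'
from h import *
go(*V(-55,-13.5),.17,9.7)
E
```

```text
t 15.05 pos [0.518  0.2555 0.1924] f [ 0.1  0.3 -0.4] w 0.0283 g 61.0
[[0.051, 0.999, 0.009], [0.999, -0.051, 0.005], [0.005, 0.009, -1.0]]
deltas [-1.423 -0.139  0.066] yaw -0.281 (deg ccw 12.6 )
```

Call:
jog_arm:
  deltas:
    - {"fingers": 0, "delta_pos": [-0.15, -0.02, 0], "yaw": -0.08}
    - {"fingers": 0, "delta_pos": [-0.3, -0.04, 0], "yaw": -0.15}
    - {"fingers": 0, "delta_pos": [-0.45, -0.05, 0], "yaw": -0.2}
    - {"fingers": 0, "delta_pos": [-0.6, -0.06, 0], "yaw": -0.28}
    - {"fingers": 0, "delta_pos": [-0.75, -0.075, 0], "yaw": -0.28}
    - {"fingers": 0, "delta_pos": [-0.9, -0.09, 0], "yaw": -0.28}
    - {"fingers": 0, "delta_pos": [-1, -0.1, 0], "yaw": -0.28}
    - {"fingers": 0, "delta_pos": [-1, -0.1, 0], "yaw": -0.28}
    - {"fingers": 0, "delta_pos": [-1, -0.1, 0], "yaw": -0.28}
    - {"fingers": 0, "delta_pos": [-1, -0.1, 0], "yaw": -0.28}

```text
clock: 16.05
eef_pos: [0.4696, -0.0433, 0.1863]
tool_rot: [0.645, 0.764, -0.0, -0.001]
ft_force: [-0.2, 0.5, -0.7]
grip_width: 0.0284
grasp_force: 60.9
```

```bash
python3 - <<'E'
from h import *
go(*V(-55,-13.5),.17,9.7)
E
```

```text
t 16.05 pos [ 0.4696 -0.0433  0.1863] f [-0.2  0.5 -0.7] w 0.0284 g 60.9
[[-0.168, 0.986, -0.001], [0.986, 0.168, 0.001], [0.001, -0.001, -1.0]]
deltas [-0.403 -0.119  0.054] yaw -0.0 (deg ccw 0.0 )
```

Call:
jog_arm:
  deltas:
    - {"fingers": 0, "delta_pos": [-0.15, -0.04, 0.02], "yaw": 0}
    - {"fingers": 0, "delta_pos": [-0.3, -0.08, 0.05], "yaw": 0}
    - {"fingers": 0, "delta_pos": [-0.403, -0.119, 0.05], "yaw": 0}
    - {"fingers": 0, "delta_pos": [-0.403, -0.119, 0.05], "yaw": 0}
    - {"fingers": 0, "delta_pos": [-0.403, -0.119, 0.05], "yaw": 0}
    - {"fingers": 0, "delta_pos": [-0.403, -0.119, 0.05], "yaw": 0}

```text
clock: 16.65
eef_pos: [0.4553, -0.1679, 0.1717]
tool_rot: [0.644, 0.765, 0.0, -0.0]
ft_force: [-0.3, -0.3, -0.6]
grip_width: 0.0279
grasp_force: 61.0
```

```bash
python3 - <<'E'
from h import *
go(*V(-55,-13.5),.069,9.7)
E
```

```text
t 16.65 pos [ 0.4553 -0.1679  0.1717] f [-0.3 -0.3 -0.6] w 0.0279 g 61.0
[[-0.17, 0.985, -0.0], [0.985, 0.17, 0.001], [0.001, -0.0, -1.0]]
deltas [-0.002 -0.002  0.342] yaw 0.002 (deg ccw -0.1 )
```

Call:
jog_arm:
  deltas:
    - {"fingers": 0, "delta_pos": [-0.002, -0.002, 0.1], "yaw": 0}
    - {"fingers": 0, "delta_pos": [-0.002, -0.002, 0.2], "yaw": 0}
    - {"fingers": 0, "delta_pos": [-0.002, -0.002, 0.3], "yaw": 0}
    - {"fingers": 0, "delta_pos": [-0.002, -0.002, 0.33], "yaw": 0}
    - {"fingers": 0, "delta_pos": [-0.002, -0.002, 0.34], "yaw": 0}
    - {"fingers": 0, "delta_pos": [-0.002, -0.002, 0.34], "yaw": 0}

```text
clock: 17.25
eef_pos: [0.4552, -0.1696, 0.0705]
tool_rot: [0.645, 0.764, 0.0, 0.0]
ft_force: [-0.3, 0.6, -0.8]
grip_width: 0.0279
grasp_force: 61.0
```

Call:
jog_arm:
  deltas:
    - {"fingers": 0, "delta_pos": [-0.005, 0, 0], "yaw": 0}
    - {"fingers": 0, "delta_pos": [-0.01, 0, 0], "yaw": 0}
    - {"fingers": 0, "delta_pos": [-0.015, 0, 0], "yaw": 0}
    - {"fingers": 0, "delta_pos": [-0.015, 0, 0], "yaw": 0}

```text
clock: 17.65
eef_pos: [0.4556, -0.175, 0.0704]
tool_rot: [0.645, 0.764, 0.0, 0.001]
ft_force: [-0.4, -0.8, -0.4]
grip_width: 0.0281
grasp_force: 61.0
```

Call:
jog_arm:
  deltas:
    - {"fingers": 0, "delta_pos": [-0.005, 0, 0], "yaw": 0}
    - {"fingers": 0, "delta_pos": [-0.01, 0, 0], "yaw": 0}
    - {"fingers": 0, "delta_pos": [-0.01, 0, 0], "yaw": 0}

```text
clock: 17.95
eef_pos: [0.4554, -0.1757, 0.0699]
tool_rot: [0.645, 0.764, 0.002, -0.001]
ft_force: [-0.5, 6.5, 3.0]
grip_width: 0.0283
grasp_force: 61.3
```

```bash
python3 - <<'E'
from h import *
P=cloud(shot('top')).reshape(-1,3); P=P[~np.isnan(P[:,0])]
Rm=np.array([[np.cos(TH),-np.sin(TH)],[np.sin(TH),np.cos(TH)]])
o=st(); print('tcp vise',(o['eef_pos'][:2]-O)@Rm*1000)
E
```

```text
t 18.0 pos [ 0.4554 -0.1757  0.0699] f [-0.1  5.4  2. ] w 0.0284 g 61.3
[[-0.168, 0.986, -0.0], [0.986, 0.168, 0.004], [0.004, 0.001, -1.0]]
tcp vise [-55.4730323  -20.67379109]
```

Call:
jog_arm:
  deltas:
    - {"fingers": 0, "delta_pos": [0.003, 0, 0.006], "yaw": 0}
    - {"fingers": 0, "delta_pos": [0.003, 0, 0.012], "yaw": 0}
    - {"fingers": 0, "delta_pos": [0.003, 0, 0.012], "yaw": 0}

```text
clock: 18.3
eef_pos: [0.4554, -0.1756, 0.0675]
tool_rot: [0.645, 0.764, 0.001, -0.0]
ft_force: [-3.4, 5.9, 11.9]
grip_width: 0.0284
grasp_force: 62.2
```

Call:
jog_arm:
  deltas:
    - {"fingers": 0, "delta_pos": [0.003, 0, -0.004], "yaw": 0}
    - {"fingers": 0, "delta_pos": [0.003, 0, -0.004], "yaw": 0}
    - {"fingers": 0.5, "delta_pos": [0.003, 0, -0.004], "yaw": 0}
    - {"fingers": 0.55, "delta_pos": [0.003, 0, -0.004], "yaw": 0}
    - {"fingers": 0.55, "delta_pos": [0.003, 0, -0.004], "yaw": 0}
    - {"fingers": 0.55, "delta_pos": [0.003, 0, -0.1], "yaw": 0}
    - {"fingers": 0.55, "delta_pos": [0.003, 0, -0.25], "yaw": 0}
    - {"fingers": 0.6, "delta_pos": [0.003, 0, -0.4], "yaw": 0}
    - {"fingers": 0.6, "delta_pos": [0.003, 0, -0.45], "yaw": 0}
    - {"fingers": 0.6, "delta_pos": [0.003, 0, -0.45], "yaw": 0}

```text
clock: 19.3
eef_pos: [0.4574, -0.1768, 0.2043]
tool_rot: [0.645, 0.764, 0.001, 0.003]
ft_force: [-0.5, 0.9, 0.5]
grip_width: 0.0511
grasp_force: 0.0
```

```bash
python3 - <<'E'
from h import *
go(.51,.2,.23,-3.1)
c=shot('wrist','w5.png'); t=shot('top')
cv2.imwrite('pics/w5c.png',cv2.resize(np.ascontiguousarray(c['image'][100:300,180:400,::-1]),(660,600),interpolation=cv2.INTER_CUBIC))
Rm=np.array([[np.cos(TH),-np.sin(TH)],[np.sin(TH),np.cos(TH)]])
for n,k in (('wrist',c),('top',t)):
    P=cloud(k).reshape(-1,3); P=P[~np.isnan(P[:,0])]; q=(P[:,:2]-O)@Rm*1000; z=P[:,2]*1000
    m=(z>84)&(z<100)&(abs(q[:,0]+55)<30)&(abs(q[:,1])<35); s=q[m]
    for g in (s[s[:,1]>-4],s[s[:,1]<-4]):
        if len(g): print(n,len(g),np.percentile(g,[5,95],axis=0).round(1).tolist())
E
```

```text
t 19.3 pos [ 0.4574 -0.1768  0.2043] f [-0.5  0.9  0.5] w 0.0511 g 0.0
[[-0.167, 0.986, 0.007], [0.986, 0.167, -0.003], [-0.004, 0.006, -1.0]]
deltas [ 1.209  0.383 -0.088] yaw 0.283 (deg ccw -12.7 )
wrist 213 [[-68.1, 5.5], [-41.4, 10.5]]
wrist 203 [[-69.0, -22.5], [-42.2, -18.0]]
```

View pics/w5c.png

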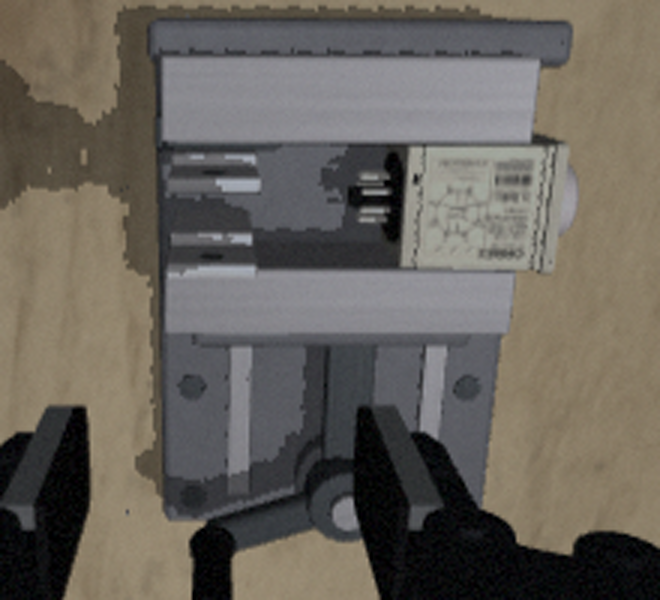

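Plates A (212,172) and B (210,255) both stand upright in the gap, about 15 mm apart. Next is the wedge.

Call:
jog_arm:
  deltas:
    - {"fingers": 0.7, "delta_pos": [0.95, 0.31, -0.05], "yaw": 0.28}
    - {"fingers": 0.7, "delta_pos": [0.95, 0.31, -0.05], "yaw": 0.28}
    - {"fingers": 0.7, "delta_pos": [0.95, 0.31, -0.05], "yaw": 0.28}
    - {"fingers": 0.7, "delta_pos": [0.95, 0.31, -0.05], "yaw": 0.28}
    - {"fingers": 0.7, "delta_pos": [0.95, 0.31, -0.05], "yaw": 0.28}
    - {"fingers": 0.7, "delta_pos": [0.95, 0.31, -0.05], "yaw": 0.28}
    - {"fingers": 0.7, "delta_pos": [0.95, 0.31, -0.05], "yaw": 0.28}
    - {"fingers": 0.7, "delta_pos": [0.95, 0.31, -0.05], "yaw": 0.28}
    - {"fingers": 0.7, "delta_pos": [0.95, 0.31, -0.05], "yaw": 0.28}

```text
clock: 20.3
eef_pos: [0.4983, 0.1199, 0.2146]
tool_rot: [0.725, 0.688, -0.002, -0.001]
ft_force: [0.6, -0.3, 0.2]
grip_width: 0.0597
grasp_force: 0.0
```

```bash
python3 - <<'E'
from h import *
go(.5135,.209,.14,-3.1)
E
```

```text
t 20.3 pos [0.4983 0.1199 0.2146] f [ 0.6 -0.3  0.2] w 0.0597 g 0.0
[[0.052, 0.999, -0.003], [0.999, -0.052, -0.001], [-0.002, -0.003, -1.0]]
deltas [0.3   0.036 0.248] yaw 0.003 (deg ccw -0.1 )
```

Call:
jog_arm:
  deltas:
    - {"fingers": 0.7, "delta_pos": [0.295, 0.036, 0.1], "yaw": 0}
    - {"fingers": 0.7, "delta_pos": [0.295, 0.036, 0.2], "yaw": 0}
    - {"fingers": 0.7, "delta_pos": [0.295, 0.036, 0.25], "yaw": 0}
    - {"fingers": 0.7, "delta_pos": [0.295, 0.036, 0.25], "yaw": 0}
    - {"fingers": 0.7, "delta_pos": [0.295, 0.036, 0.25], "yaw": 0}

```text
clock: 20.8
eef_pos: [0.5144, 0.2068, 0.141]
tool_rot: [0.726, 0.688, -0.001, -0.0]
ft_force: [0.5, 0.1, 0.3]
grip_width: 0.0595
grasp_force: 0.0
```

```bash
python3 - <<'E'
from h import *
go(.5135,.209,.07,-3.1)
E
```

```text
t 20.8 pos [0.5144 0.2068 0.141 ] f [0.5 0.1 0.3] w 0.0595 g 0.0
[[0.054, 0.999, -0.002], [0.999, -0.054, -0.001], [-0.001, -0.002, -1.0]]
deltas [ 0.008 -0.003  0.237] yaw 0.0 (deg ccw -0.0 )
```

Call:
jog_arm:
  deltas:
    - {"fingers": 0.7, "delta_pos": [0.007, -0.003, 0.12], "yaw": 0}
    - {"fingers": 0.7, "delta_pos": [0.007, -0.003, 0.235], "yaw": 0}
    - {"fingers": 0.7, "delta_pos": [0.007, -0.003, 0.235], "yaw": 0}
    - {"fingers": 0.3, "delta_pos": [0.007, -0.003, 0.235], "yaw": 0}
    - {"fingers": 0, "delta_pos": [0.007, -0.003, 0.235], "yaw": 0}
    - {"fingers": 0, "delta_pos": [0.007, -0.003, 0.235], "yaw": 0}
    - {"fingers": 0, "delta_pos": [0.007, -0.003, 0.235], "yaw": 0}
    - {"fingers": 0, "delta_pos": [0.007, -0.003, 0.235], "yaw": 0}

```text
clock: 21.6
eef_pos: [0.5154, 0.2111, 0.0735]
tool_rot: [0.725, 0.689, 0.002, 0.001]
ft_force: [-1.6, -0.1, 6.3]
grip_width: 0.0289
grasp_force: 60.1
```

Call:
jog_arm:
  deltas:
    - {"fingers": 0, "delta_pos": [0, 0, -0.1], "yaw": 0}
    - {"fingers": 0, "delta_pos": [0, 0, -0.2], "yaw": 0}
    - {"fingers": 0, "delta_pos": [0, 0, -0.35], "yaw": 0}
    - {"fingers": 0, "delta_pos": [0, 0, -0.48], "yaw": 0}
    - {"fingers": 0, "delta_pos": [0, 0, -0.48], "yaw": 0}
    - {"fingers": 0, "delta_pos": [0, 0, -0.48], "yaw": 0}

```text
clock: 22.2
eef_pos: [0.5148, 0.2112, 0.2166]
tool_rot: [0.725, 0.689, 0.002, 0.001]
ft_force: [0.1, -1.0, -3.2]
grip_width: 0.0289
grasp_force: 61.2
```

```bash
python3 - <<'E'
from h import *
go(*V(-55,-6.1),.20,9.7)
E
```

```text
t 22.2 pos [0.5148 0.2112 0.2166] f [ 0.1 -1.  -3.2] w 0.0289 g 61.2
[[0.052, 0.999, 0.004], [0.999, -0.052, 0.002], [0.002, 0.004, -1.0]]
deltas [-1.251 -0.14   0.053] yaw -0.281 (deg ccw 12.7 )
```

Call:
jog_arm:
  deltas:
    - {"fingers": 0, "delta_pos": [-0.15, -0.02, 0], "yaw": -0.08}
    - {"fingers": 0, "delta_pos": [-0.3, -0.04, 0], "yaw": -0.15}
    - {"fingers": 0, "delta_pos": [-0.45, -0.05, 0], "yaw": -0.2}
    - {"fingers": 0, "delta_pos": [-0.6, -0.06, 0], "yaw": -0.28}
    - {"fingers": 0, "delta_pos": [-0.75, -0.08, 0], "yaw": -0.28}
    - {"fingers": 0, "delta_pos": [-0.9, -0.1, 0], "yaw": -0.28}
    - {"fingers": 0, "delta_pos": [-0.95, -0.105, 0], "yaw": -0.28}
    - {"fingers": 0, "delta_pos": [-0.95, -0.105, 0], "yaw": -0.28}
    - {"fingers": 0, "delta_pos": [-0.95, -0.105, 0], "yaw": -0.28}
    - {"fingers": 0, "delta_pos": [-0.95, -0.105, 0], "yaw": -0.28}

```text
clock: 23.2
eef_pos: [0.4674, -0.0712, 0.2139]
tool_rot: [0.645, 0.764, -0.0, -0.001]
ft_force: [0.5, 0.6, -2.1]
grip_width: 0.0286
grasp_force: 61.0
```

```bash
python3 - <<'E'
from h import *
go(*V(-55,-6.1),.175,9.7)
E
```

```text
t 23.2 pos [ 0.4674 -0.0712  0.2139] f [ 0.5  0.6 -2.1] w 0.0286 g 61.0
[[-0.169, 0.986, -0.001], [0.986, 0.169, 0.001], [0.001, -0.001, -1.0]]
deltas [-0.288 -0.096  0.13 ] yaw 0.0 (deg ccw -0.0 )
```

Call:
jog_arm:
  deltas:
    - {"fingers": 0, "delta_pos": [-0.15, -0.05, 0.02], "yaw": 0}
    - {"fingers": 0, "delta_pos": [-0.29, -0.096, 0.05], "yaw": 0}
    - {"fingers": 0, "delta_pos": [-0.29, -0.096, 0.1], "yaw": 0}
    - {"fingers": 0, "delta_pos": [-0.29, -0.096, 0.1], "yaw": 0}
    - {"fingers": 0, "delta_pos": [-0.29, -0.096, 0.1], "yaw": 0}
    - {"fingers": 0, "delta_pos": [-0.29, -0.096, 0.1], "yaw": 0}

```text
clock: 23.8
eef_pos: [0.4546, -0.1616, 0.1853]
tool_rot: [0.644, 0.765, 0.0, 0.0]
ft_force: [-0.1, 0.4, -2.3]
grip_width: 0.0288
grasp_force: 61.0
```

```bash
python3 - <<'E'
from h import *
go(*V(-55,-6.1),.12,9.7)
c=shot('wrist','w6.png')
cv2.imwrite('pics/w6c.png',cv2.resize(np.ascontiguousarray(c['image'][100:300,180:400,::-1]),(660,600),interpolation=cv2.INTER_CUBIC))
Rm=np.array([[np.cos(TH),-np.sin(TH)],[np.sin(TH),np.cos(TH)]])
P=cloud(c).reshape(-1,3); P=P[~np.isnan(P[:,0])]; q=(P[:,:2]-O)@Rm*1000; z=P[:,2]*1000
for zz in range(115,200,5):
    m=(z>zz)&(z<zz+5)&(abs(q[:,0]+55)<13)&(abs(q[:,1])<35)
    if m.sum(): print(zz,m.sum(),np.percentile(q[m],[5,50,95],axis=0).round(1).tolist())
m=(z>84)&(z<100)&(abs(q[:,0]+55)<30)&(abs(q[:,1])<35); s=q[m]
for g in (s[s[:,1]>-4],s[s[:,1]<-4]):
    if len(g): print(len(g),np.percentile(g,[5,95],axis=0).round(1).tolist())
E
```

```text
t 23.8 pos [ 0.4546 -0.1616  0.1853] f [-0.1  0.4 -2.3] w 0.0288 g 61.0
[[-0.17, 0.985, 0.001], [0.985, 0.17, -0.0], [-0.0, 0.001, -1.0]]
deltas [ 0.002 -0.004  0.218] yaw 0.002 (deg ccw -0.1 )
125 33 [[-66.6, -4.7], [-55.2, -4.4], [-43.8, -4.1]]
130 35 [[-66.9, -4.1], [-55.2, -3.8], [-43.3, -3.4]]
135 54 [[-66.1, -3.5], [-54.7, -3.1], [-43.1, -2.7]]
140 48 [[-66.2, -2.6], [-54.7, -2.2], [-44.0, -1.8]]
145 49 [[-65.5, -2.0], [-53.6, -1.6], [-43.2, -1.2]]
150 61 [[-66.8, -1.1], [-55.7, -0.8], [-43.7, -0.5]]
155 74 [[-66.7, -0.4], [-54.6, 0.0], [-43.4, 0.4]]
160 59 [[-65.6, 0.4], [-55.5, 0.8], [-44.2, 1.1]]
165 76 [[-67.2, 1.1], [-55.2, 1.4], [-43.2, 1.8]]
170 84 [[-66.2, 1.8], [-54.2, 2.2], [-43.6, 2.6]]
175 96 [[-66.9, 2.6], [-56.0, 3.0], [-43.4, 3.3]]
180 106 [[-66.8, 3.3], [-55.6, 3.7], [-43.5, 4.1]]
185 157 [[-66.2, 3.6], [-54.6, 3.9], [-43.3, 4.4]]
190 182 [[-66.6, 3.6], [-54.9, 4.1], [-43.2, 4.5]]
195 193 [[-66.4, 3.7], [-55.1, 4.1], [-43.4, 4.5]]
224 [[-68.3, 6.4], [-41.6, 10.6]]
50 [[-68.6, -18.6], [-43.6, -17.8]]
```

View pics/w6c.png

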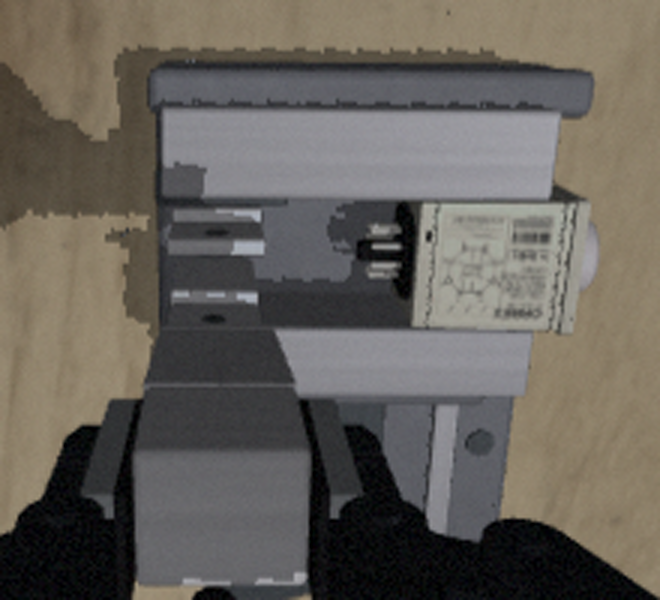

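The wedge head face is at y=4.1, so its centre is at about -8.9, while the plates' midpoint is -6. I shift it +2.8 mm across and descend.

Call:
jog_arm:
  deltas:
    - {"fingers": 0, "delta_pos": [0.01, -0.002, 0], "yaw": 0}
    - {"fingers": 0, "delta_pos": [0.01, -0.002, 0], "yaw": 0}
    - {"fingers": 0, "delta_pos": [0.01, -0.002, 0.08], "yaw": 0}
    - {"fingers": 0, "delta_pos": [0.01, -0.002, 0.15], "yaw": 0}
    - {"fingers": 0, "delta_pos": [0.01, -0.002, 0.19], "yaw": 0}
    - {"fingers": 0, "delta_pos": [0.01, -0.002, 0.22], "yaw": 0}
    - {"fingers": 0, "delta_pos": [0.01, -0.002, 0.23], "yaw": 0}
    - {"fingers": 0, "delta_pos": [0.01, -0.002, 0.24], "yaw": 0}
    - {"fingers": 0, "delta_pos": [0.01, -0.002, 0.24], "yaw": 0}

```text
clock: 24.75
eef_pos: [0.453, -0.1599, 0.113]
tool_rot: [0.645, 0.764, 0.0, 0.0]
ft_force: [-0.6, 0.5, -0.8]
grip_width: 0.029
grasp_force: 61.1
```

Call:
jog_arm:
  deltas:
    - {"fingers": 0, "delta_pos": [0, 0, 0.01], "yaw": 0}
    - {"fingers": 0, "delta_pos": [0, 0, 0.02], "yaw": 0}
    - {"fingers": 0, "delta_pos": [0, 0, 0.02], "yaw": 0}

```text
clock: 25.05
eef_pos: [0.4526, -0.1597, 0.1065]
tool_rot: [0.645, 0.764, 0.0, -0.0]
ft_force: [-0.9, 0.6, -1.3]
grip_width: 0.0287
grasp_force: 61.1
```

Call:
jog_arm:
  deltas:
    - {"fingers": 0, "delta_pos": [0, 0, 0.008], "yaw": 0}
    - {"fingers": 0, "delta_pos": [0, 0, 0.016], "yaw": 0}
    - {"fingers": 0, "delta_pos": [0, 0, 0.024], "yaw": 0}
    - {"fingers": 0, "delta_pos": [0, 0, 0.024], "yaw": 0}

```text
clock: 25.45
eef_pos: [0.4526, -0.1591, 0.0992]
tool_rot: [0.645, 0.764, 0.001, -0.001]
ft_force: [-0.0, 5.1, -0.8]
grip_width: 0.0289
grasp_force: 61.2
```

Call:
jog_arm:
  deltas:
    - {"fingers": 0, "delta_pos": [0.003, 0, 0.008], "yaw": 0}
    - {"fingers": 0, "delta_pos": [0.003, 0, 0.016], "yaw": 0}
    - {"fingers": 0, "delta_pos": [0.003, 0, 0.016], "yaw": 0}

```text
clock: 25.75
eef_pos: [0.453, -0.1587, 0.0957]
tool_rot: [0.645, 0.764, 0.001, 0.0]
ft_force: [-2.5, 5.1, 7.4]
grip_width: 0.0287
grasp_force: 62.5
```

Call:
jog_arm:
  deltas:
    - {"fingers": 0, "delta_pos": [0.003, 0, 0.006], "yaw": 0}
    - {"fingers": 0, "delta_pos": [0.004, 0, 0.012], "yaw": 0}
    - {"fingers": 0, "delta_pos": [0.004, 0, 0.012], "yaw": 0}

```text
clock: 26.05
eef_pos: [0.4534, -0.1585, 0.0946]
tool_rot: [0.645, 0.764, 0.0, 0.002]
ft_force: [-7.2, 5.5, 23.0]
grip_width: 0.0292
grasp_force: 64.6
```

Call:
jog_arm:
  deltas:
    - {"fingers": 0, "delta_pos": [0.002, 0, 0.005], "yaw": 0}
    - {"fingers": 0, "delta_pos": [0.002, 0, 0.005], "yaw": 0}
    - {"fingers": 0, "delta_pos": [0.002, 0, 0.005], "yaw": 0}
    - {"fingers": 0, "delta_pos": [0.002, 0, 0.005], "yaw": 0}
    - {"fingers": 0, "delta_pos": [0.002, 0, 0.005], "yaw": 0}

```text
clock: 26.55
eef_pos: [0.4536, -0.1584, 0.0942]
tool_rot: [0.645, 0.764, 0.0, 0.003]
ft_force: [-8.5, 4.1, 29.7]
grip_width: 0.0291
grasp_force: 65.5
```

```bash
python3 - <<'E'
from h import *
st()
c=shot('wrist','w7.png'); t=shot('top'); s=shot('scene')
a=cv2.resize(np.ascontiguousarray(c['image'][100:300,180:400,::-1]),(440,400),interpolation=cv2.INTER_CUBIC)
b=cv2.resize(np.ascontiguousarray(s['image'][140:220,255:327,::-1]),(360,400),interpolation=cv2.INTER_CUBIC)
cv2.imwrite('pics/w7c.png',np.hstack([a,b]))
Rm=np.array([[np.cos(TH),-np.sin(TH)],[np.sin(TH),np.cos(TH)]])
P=cloud(c).reshape(-1,3); P=P[~np.isnan(P[:,0])]; q=(P[:,:2]-O)@Rm*1000; z=P[:,2]*1000
for zz in range(70,130,5):
    m=(z>zz)&(z<zz+5)&(abs(q[:,0]+55)<13)&(abs(q[:,1])<15)
    if m.sum(): print(zz,m.sum(),np.percentile(q[m],[5,50,95],axis=0).round(1).tolist())
print(z[(abs(q[:,0]+55)<10)&(q[:,1]>4)&(q[:,1]<14)&(z>70)].round(0)[:20])
E
```

```text
t 26.55 pos [ 0.4536 -0.1584  0.0942] f [-8.5  4.1 29.7] w 0.0291 g 65.5
[[-0.167, 0.986, 0.005], [0.986, 0.167, -0.004], [-0.004, 0.004, -1.0]]
70 93 [[-66.5, 11.7], [-55.2, 12.0], [-43.5, 12.3]]
75 99 [[-66.7, 11.8], [-55.8, 12.1], [-43.3, 12.5]]
80 116 [[-66.4, 12.0], [-54.2, 12.3], [-43.6, 12.7]]
85 126 [[-66.4, 12.0], [-54.8, 12.4], [-43.4, 12.8]]
90 519 [[-66.8, 6.9], [-55.1, 9.7], [-43.4, 12.6]]
95 159 [[-66.5, 7.0], [-54.5, 7.4], [-43.2, 7.8]]
100 186 [[-66.5, 7.1], [-54.8, 7.4], [-43.5, 7.9]]
105 204 [[-66.5, 7.0], [-55.0, 7.4], [-43.1, 7.9]]
110 224 [[-66.7, 7.1], [-54.5, 7.6], [-43.5, 8.0]]
115 400 [[-67.0, -7.1], [-54.0, 7.4], [-43.2, 8.1]]
120 2006 [[-66.5, -13.8], [-55.1, -3.5], [-43.3, 6.4]]
[70. 70. 70. 71. 70. 71. 71. 71. 71. 70. 71. 72. 71. 71. 72. 71. 72. 73.
 72. 72.]
```

View pics/w7c.png

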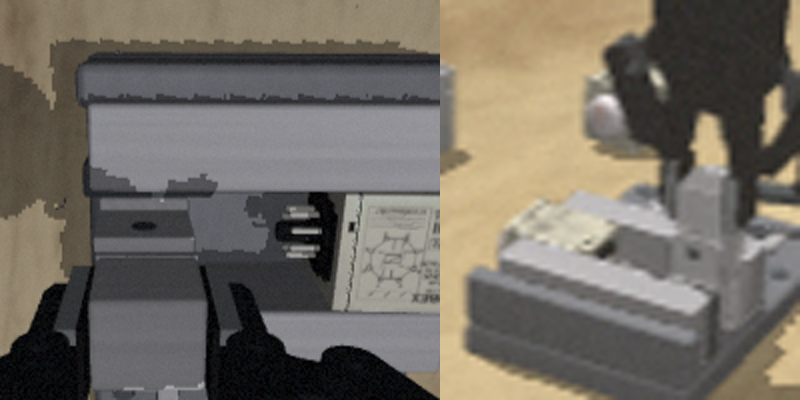

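Plate A, at (143,225), has been pushed up against the fixed jaw's pad and stands upright. The wedge head, at (148,310), is between the plates with about 30 N of push and 65 N of grip, and its point is about 7–8 mm above the bed. Handing in.

```bash
python3 -c "
from workcell import bot
print(bot.job_done())"
```

```text
the job is handed in; nothing more can be done
None
```

I handed the job in without seeing a verdict: the jaw is cranked onto the timer, both plates stand in the gap, and the wedge is held tight between them (about 30 N push, 65 N grip) at 26.6 s on the clock.

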